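Load the bench balance and hold its recessed calibration button

TASK

Calibrate the bench balance: set the three steel knob weights gently down, upright, in the balance's steel tray, and let go of them. Then take the stylus (the slim straight-handled tool, not the ball-headed pestle) out of the wooden stand and push its tip through the small hole in the balance's front panel to hold the recessed button down, and finish like that, with the stylus still in the gripper and the button still held down. Leave the pestle, the jar and the Petri dish where they are.

Things in the scene. Friction and masses are not known exactly. Their poses are not given: they have to be found in the camera images.
- balance: bench balance, fixed to the bench, 270 mm deep (x) by 200 mm wide (y). Its low front panel (the -x part, grey, x from -135 to -20 mm) has its flat top at 55 mm; behind it stands a rectangular steel tray. Origin: centre of its underside on the bench; its own x points from the front panel to the tray, z up. Its place and yaw vary.
- tray_floor (a point): centre of the tray's inner floor, 70 mm above the bench; axes as the balance's. The tray is inside 130 mm (x) by 170 mm (y), with walls 3 mm thick that rise 12 mm above the inner floor.
- aperture (a point): centre of the mouth of the round hole in the top of the front panel (55 mm above the bench), in a thin square black frame: 16 mm across, vertical, 35 mm deep; the button lies in it, its top 18 mm below the mouth. Axes as the balance's. The fingers do not fit in.
- button_top (a point): centre of the top of the recessed button (a disc 13 mm across) inside the hole, 18 mm below the hole's mouth when not pressed; it moves down with the button.
- cal_button (a joint): travel of the recessed button in m: 0 up, 0.007 fully down. A spring pushes it up: it starts to move at 1.1 N, is fully down at 5 N, and comes back up when let go. It counts as held down above 0.004.
- weight_large: the largest of three plain steel knob weights (500 g): an upright cylinder 44 mm across and 40 mm tall, a neck 11 mm across above it, and a round knob 22 mm across from 50 to 64 mm height. Loose, stands upright on the bench. Origin: centre of its underside, z up.
- weight_medium: the middle of three plain steel knob weights (200 g): an upright cylinder 32 mm across and 30 mm tall, a neck 11 mm across above it, and a round knob 20 mm across from 39 to 52 mm height. Loose, stands upright on the bench. Origin: centre of its underside, z up.
- weight_small: the smallest of three plain steel knob weights (100 g): an upright cylinder 25.0 mm across and 24 mm tall, a neck 11 mm across above it, and a round knob 18 mm across from 32 to 44 mm height. Loose, stands upright on the bench. Origin: centre of its underside, z up.
- stylus: loose stylus of about 40 g, 120 mm long, upright with its tip down: straight steel tip 6 mm across from 0 to 45 mm, black collar 26 mm across from 45 to 50 mm, straight round aluminium handle 14 mm across from 50 to 120 mm. Its collar rests on the top of the stand, the tip hanging in one of the two holes (which one varies). Origin: end of the tip, z along the handle.
- stylus_tip (a point): end of the stylus's tip (its body's origin).
- stand: wooden stand block fixed to the bench, 120 mm (x) by 55 mm (y), 60 mm tall, with two vertical holes 12 mm across and 52 mm deep at x = -35 and +35 mm (y = 0), holding the stylus and the pestle. Origin: centre of its underside, z up. Its place and yaw vary.
- pestle: bystander: white ceramic pestle of about 50 g with a ball head 28 mm across (top 94 mm above its tip), collar like the stylus's, in the stand's other hole. Origin: end of its tip, z up.
- jar: bystander: amber glass jar, 50 mm across, 75 mm tall, loose on the bench. Origin: centre of its underside.
- petri: bystander: closed clear Petri dish, 94 mm across, 16 mm tall, loose on the bench. Origin: centre of its underside.
Mind the look-alikes: they are no part of the job. What is shaped like the weight_small but blue is not meant.

How it is judged:
By the outcome, as a careful person would: the job done as asked, in the order asked, and still so for the second after the job is handed in, while the arm keeps its last pose, push and grip.
It also fails if it takes over 72 s, if anything falls off the work surface, if the arm or the gripper's body presses on something with over 40 N, if the wrist force passes 120 N, or if a joint passes its speed limit or range.

ROBOT

A 6-joint arm with a two-finger parallel gripper is mounted at the origin on the work surface. World frame = base frame: x ahead of the robot, y to its left, z up, the work surface at z = 0. Lengths are in mm, angles in rad, forces in N, time in s.
With the tool pointing down it reaches from about 400 to 825 mm from the base axis. Payload 7 kg.
Tool frame: the origin (TCP) lies on the centre line of the jaws, within the pads' length; the fingertips stand 14 mm ahead of it and the grasp point (between the pads) lies 5 mm behind it (bot.tip_extent is the distance from the TCP to the fingertips, in mm); z points along the fingers, y is the line along which they close (so a half turn about z gives the same grasp; the last joint's range is limited). The gripper opens to 88 mm and grips with 3 to 60 N. Pads are 19 mm wide; open, the fingers measure 130 mm over their backs; the gripper's body (78 mm by 193 mm) begins 47 mm behind the grasp point.
Start: joints at [-0.936, 0.359, 0.012, 0, -1.224, -0.288], TCP at [229.399, -634.8, 240.561] pointing down, gripper open.
Joint ranges: [-3.07, 3.07], [-1.43, 2.12], [-1.02, 1.25], [-3.03, 1.67], [-3.05, -0], [-3.03, 3.03]. Speed limits (rad/s): [2.39, 2.39, 3.01, 3.14, 3.14, 3.14].

INTERFACE

Orientations are given as [roll, pitch, yaw] about the fixed x, y, z axes, in that order (R = Rz(yaw) Ry(pitch) Rx(roll)).
In Python, from bench import bot, optics, spotter gives the robot as it stands. The module is installed in compiled form; this text tells all that it offers.
- The arm moves only by the tool move_arm, never from a script. Its arguments are lists of equal length, an entry for each row: "twist": the turn, a rotation vector about the world's x, y, z in degrees, a list of three; "slide": the shift along the world's x, y, z in cm, a list of three; "grip": the closure, from 0 (fully open) to 1 (shut). A call has 1 to 10 rows; each row is the pose to reach, as a shift and turn from the pose commanded when the call began; what a row does not reach only later rows make up. A row lasts 1/10 s, in which the tool goes at most 50 mm and 8.59 degrees, less where a joint would pass 70% of its speed; a pose out of reach is approached as far as the arm can. A call with a gripper value outside its range is refused whole. The fingers move at their own pace and stop on an object; "squeeze" is the grip in N (left out, the last holds). Time passes only in rows, so rows that repeat a pose let the fingers close. It gives the time, the measured TCP pose, the force, the opening and the grip force at its end, in the units of the state.
- bot.read_state(): the state, without advancing time (a new reading comes with each control period).
- optics.get_image(name): name is "scene" or "top"; returns (picture, depth): 420x560x3 uint8, red, green, blue; 420x560 float32, mm along the optical axis (not along the pixel's ray), 0 where there is no reading.
- optics.camera_params(name): a dict with "camera_matrix" (3x3 intrinsics, pixels), "D" ([k1, k2, p1, p2, k3] as OpenCV has them; the pictures are not rectified), "extrinsics" (4x4, takes a point from world to camera coordinates). Camera axes: x right, y down, z forward; pixel columns grow to the right and rows downward; lengths in mm; the calibration is good to about 2 mm. A picture is of the moment at which its call begins. camera_params takes no time and is no camera call.
- bot.job_done(): hands the job in; it is judged then, once.
Trained networks look in the newest picture that a camera, given by its name, has taken for a name from the list of things; names that differ only in an ending like _2 or _b are one class to them, and where a whole thing is asked for, a point or a joint stands for the part that bears it (a point fixed in the world has none). Each returns a list of dicts, best first, with "confidence" (0 to 1); they miss things now and then, are a little off and sometimes report something else, mostly with a low value. They report only what shows in the picture. A call takes as long as a camera call. They do not tell look-alikes from the thing itself.
- spotter.look_for(camera, label): "extent" ([left, top, width, height] in pixels, round what is visible of it).
- spotter.outline_of(camera, label): "mask" (420x560 bool, what is visible of it) and "extent" ([left, top, width, height] in pixels, round what is visible of it).
The state is a dict: "clock": time; "qpos": joint angles; "qd": joint speeds; "tau": joint torques, N m; "tcp_pos": TCP position; "eef_rot": TCP orientation; "force": force on the tool from outside, world axes, zero at the start; "moment": the same for the moment, N m; "finger_gap": finger opening in mm; "grip_force": force on a finger pad.
Only numpy, scipy, OpenCV 4.12 (cv2) and the standard library are available. Lean on these libraries where they do the work, as an engineer would, in place of code of your own. Each camera call takes 0.05 s, during which the arm holds its last target. There are 200 camera calls.

## Working session

There is one attempt and no reset: what is moved stays moved. The work goes in short steps, Python scripts to look and compute and a tool call to move; the robot and the scene stay as the last step left them, time stands still between calls to the robot, and variables do not carry over. Pictures are saved under pics/ and viewed, at most 10 in all, crops included, and the job is handed in when it is done.

Besides the shell and the picture viewer there is one more tool, called after ">>>" as name(argument=value, ...) on one line, values as JSON. move_arm: Moves the arm, as the interface text tells. Its arguments: {"type":"object","properties":{"twist":{"type":"array"},"slide":{"type":"array"},"grip":{"type":"array"},"squeeze":{"type":"number"}},"required":["twist","slide","grip"]}

```bash
mkdir -p pics; cat > h.py <<'E'
import numpy as np, cv2
from bench import bot, optics, spotter
def cam(n):
    p=optics.camera_params(n); return np.array(p["camera_matrix"]),np.array(p["D"]),np.array(p["extrinsics"])
def world(n,uv,d):
    K,D,T=cam(n); uv=np.asarray(uv,float).reshape(-1,1,2)
    q=cv2.undistortPoints(uv,K,D)[:,0]; d=np.asarray(d,float).reshape(-1,1)
    c=np.hstack([q*d,d]); return (c-T[:3,3])@T[:3,:3]
def cloud(n,depth):
    v,u=np.mgrid[0:420,0:560]; P=world(n,np.stack([u,v],-1).reshape(-1,2),depth.reshape(-1)).reshape(420,560,3)
    P[depth==0]=np.nan; return P
def onplane(n,uv,z):
    a=world(n,uv,np.full(len(np.reshape(uv,(-1,2))),100.)); b=world(n,uv,np.full(len(a),1000.))
    t=(z-a[:,2:])/(b[:,2:]-a[:,2:]); return a+t*(b-a)
E
python3 - <<'E'
from h import *
for n in("scene","top"):
    im,d=optics.get_image(n); cv2.imwrite(f"pics/{n}0.png",im[:,:,::-1]); np.save(n+"_d",d);np.save(n+"_i",im)
    P=cloud(n,d)
    print(n,cam(n)[0][0,0],np.linalg.inv(cam(n)[2])[:3,3].round())
    for l in ["balance","aperture","weight_large","weight_medium","weight_small","stylus","stand","pestle","jar","petri"]:
        for r in spotter.outline_of(n,l)[:4]:
            if r["confidence"]<.3: continue
            m=r["mask"]; Q=P[m]; 
            print(l,round(r["confidence"],2),np.round(r["extent"]),np.nanmedian(Q,0).round(),"zmax",np.nanpercentile(Q[:,2],97).round(), im[m].mean(0).round())
E
```

```text
scene 442.2514740560553 [ 949. -274.  882.]
balance 0.75 [188. 175. 141. 138.] [563. -27.  57.] zmax 81.0 [100. 104. 106.]
aperture 0.62 [187. 174. 141. 143.] [563. -27.  57.] zmax 81.0 [100. 104. 106.]
weight_large 0.55 [297. 147.  18.  26.] [442. 217.  38.] zmax 64.0 [82. 83. 85.]
weight_medium 0.5 [340. 172.  15.  21.] [552. 243.  30.] zmax 53.0 [80. 81. 84.]
weight_medium 0.4 [102. 265.  18.  21.] [ 458. -302.   98.] zmax 109.0 [132. 133. 132.]
weight_small 0.66 [371. 124.   8.  17.] [477. 418.  23.] zmax 45.0 [32. 48. 87.]
weight_small 0.63 [326. 132.   6.  18.] [423. 299.  25.] zmax 46.0 [27. 45. 89.]
weight_small 0.46 [347. 123.  13.  20.] [445. 366.  22.] zmax 45.0 [87. 88. 90.]
weight_small 0.46 [341. 148.  12.  20.] [492. 306.  20.] zmax 45.0 [ 53.  65. 100.]
stylus 0.63 [ 86. 236.  18.  28.] [ 387. -306.   93.] zmax 136.0 [73. 73. 75.]
stylus 0.5 [337. 171.  18.  20.] [552. 243.  29.] zmax 53.0 [83. 83. 86.]
stand 0.68 [ 79. 242.  60.  64.] [ 445. -302.   59.] zmax 62.0 [114.  97.  75.]
pestle 0.77 [103. 265.  18.  20.] [ 458. -302.   99.] zmax 109.0 [131. 133. 131.]
jar 0
[... 375 characters left out ...]
2.] [523. -12.  56.] zmax 79.0 [121. 125. 122.]
weight_large 0.52 [206. 228.  20.  15.] [431. 222.  40.] zmax 66.0 [134. 133. 131.]
weight_large 0.4 [402. 256.  15.  10.] [ 379. -299.   95.] zmax 135.0 [104. 100.  96.]
weight_small 0.62 [143. 212.  14.  16.] [471. 422.  24.] zmax 45.0 [ 84.  92. 123.]
weight_small 0.41 [162. 227.  12.   3.] [439. 366.  23.] zmax 45.0 [121. 119. 117.]
stand 0.57 [387. 233.  30.  39.] [ 415. -288.   57.] zmax 62.0 [138. 119.  92.]
pestle 0.45 [401. 229.  11.  11.] [ 449. -295.  102.] zmax 109.0 [163. 163. 157.]
jar 0.86 [162. 169.  20.  24.] [574. 350.  71.] zmax 77.0 [78. 73. 70.]
petri 0.74 [375. 175.  35.  29.] [ 598. -288.   14.] zmax 18.0 [155. 160. 159.]
```

```bash
python3 -c "
from h import *
print(bot.read_state())"
```

```text
{'clock': 1.1, 'qpos': array([-9.35924838e-01,  3.58584429e-01,  1.19075559e-02,  5.72724451e-08,
       -1.22410242e+00, -2.88118984e-01]), 'qd': array([ 0.00170748,  0.00030503, -0.00173029,  0.00050336,  0.00035214,
       -0.0003722 ]), 'tau': array([-7.29253188e-04, -5.82402742e+01,  2.93304312e+01,  7.00257182e+00,
        1.23060597e-02,  4.12559757e-05]), 'tcp_pos': array([ 229.38416445, -634.80808747,  240.57462536]), 'eef_rot': array([-3.14157631e+00,  4.78741597e-06, -2.79484013e+00]), 'force': array([-1.58599862, -0.93039064,  0.15358452]), 'moment': array([0.0402579 , 0.00697066, 0.00876437]), 'grip_force': 0.0, 'finger_gap': 87.6938292364975}
```

```bash
python3 - <<'E'
import cv2
s=cv2.imread("pics/scene0.png");t=cv2.imread("pics/top0.png")
cv2.imwrite("pics/s_w.png",cv2.resize(s[100:220,270:430],None,fx=5,fy=5,interpolation=cv2.INTER_CUBIC)[:600,:800])
E
```

```text
(no output)
```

View pics/scene0.png

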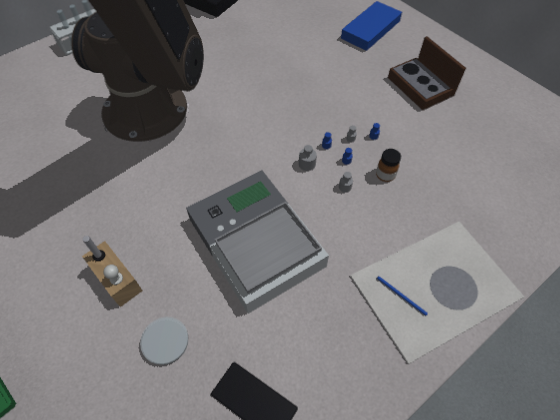

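View pics/s_w.png

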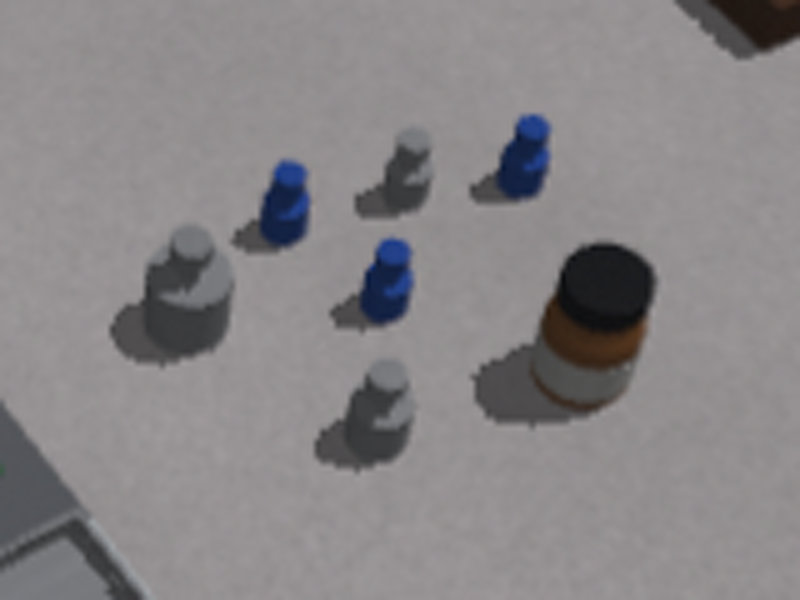

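View pics/top0.png

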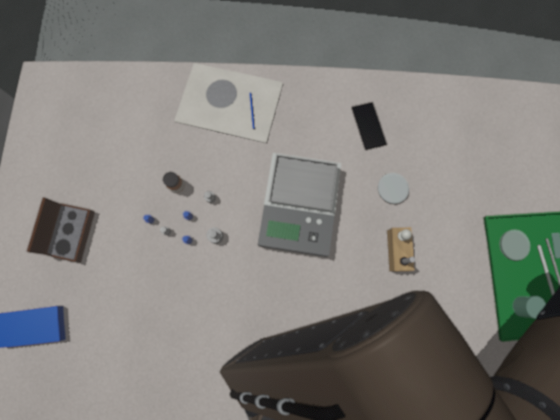

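The steel weights are the large at (307,157), the medium at (346,181) and the small at (351,133). The shapes at (327,140), (347,156) and (375,130) are the blue look-alikes. The enlarged crop shows the grey small one at crop position (408,170), so that is the one meant. The stylus is at the left of the stand (94,247), the pestle at (111,275) and the aperture at (215,211).

```bash
python3 - <<'E'
from h import *
W={"large":(442,217,64),"medium":(552,243,52),"small":(445,366,44),"stylus":(383,-304,135),"pestle":(455,-299,109)}
for n in("scene","top"):
    d=np.load(n+"_d.npy");im=np.load(n+"_i.npy");P=cloud(n,d)
    for k,(x,y,z) in W.items():
        m=(abs(P[...,2]-z)<4)&(np.hypot(P[...,0]-x,P[...,1]-y)<28)
        Q=P[m]; print(n,k,m.sum(),Q.mean(0).round(1) if len(Q) else 0,((Q.max(0)+Q.min(0))/2).round(1) if len(Q) else 0)
    # tray: thin wall top + floor
    reg=(P[...,0]>400)&(P[...,0]<760)&(abs(P[...,1])<180)
    for lo,hi in((50,59),(66,74),(77,88)):
        m=reg&(P[...,2]>lo)&(P[...,2]<hi); Q=P[m][:,:2].astype(np.float32)
        print(n,lo,hi,len(Q),P[m][:,2].mean().round(1),cv2.minAreaRect(Q))
    m=reg&(P[...,2]>48)&(P[...,2]<60)&(im.max(-1)<(45 if n=="scene" else 55))
    nn,lab,st,c=cv2.connectedComponentsWithStats(m.astype(np.uint8))
    for i in range(1,nn):
        if st[i,4]>8: print(" dark",c[i].round(1),st[i],onplane(n,c[i],55).round(1))
a=[cv2.resize(np.load("scene_i.npy")[165:320,180:340,::-1],None,fx=3.7,fy=3.7,interpolation=2)]
cv2.imwrite("pics/bal.png",a[0])
E
```

```text
scene large 53 [434.1 223.5  63.3] [433.7 223.1  63.4]
scene medium 47 [547.8 249.3  51.4] [547.1 249.4  51.9]
scene small 32 [442.7 369.   43.3] [442.3 370.   43.5]
scene stylus 40 [ 383.3 -306.6  134.5] [ 381.7 -306.3  134.9]
scene pestle 68 [ 453.  -302.8  107.3] [ 452.8 -302.9  109. ]
scene 50 59 4674 54.9 ((532.9376220703125, -13.759803771972656), (201.18289184570312, 273.7857971191406), 83.80953979492188)
scene 66 74 4484 69.8 ((589.4541015625, -20.45794677734375), (176.12257385253906, 136.0620574951172), 83.71359252929688)
scene 77 88 611 81.0 ((588.4584350585938, -20.075843811035156), (176.9899139404297, 138.1836395263672), 83.74407196044922)
top large 45 [433.6 226.4  63.3] [433.6 225.6  64. ]
top medium 32 [544.5 252.2  51. ] [544.5 252.3  51.2]
top small 31 [441.1 371.8  43.3] [441.7 372.   43.4]
top stylus 20 [ 379.9 -303.5  133.3] [ 379.6 -303.6  133.2]
top pestle 20 [ 449.5 -298.4  106.9] [ 450.2 -299.5  107.2]
top 50 59 3245 53.8 ((533.1539306640625, -13.063934326171875), (200.50704956054688, 268.7477111816406), 83.66730499267578)
top 66 74 2358 68.8 ((586.21875, -20.08428192138672), (173.26853942871094, 137.74693298339844), 83.79076385498047)
top 77 88 263 80.1 ((586.2493896484375, -18.97747802734375), (176.09495544433594, 137.79849243164062), 83.79409790039062)
```

View pics/bal.png

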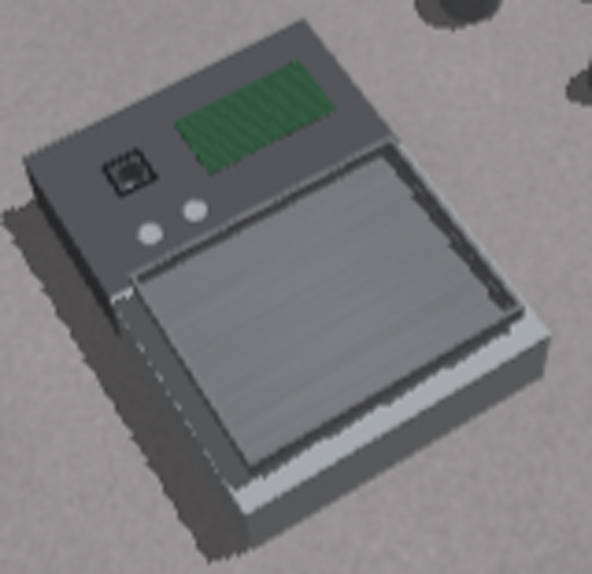

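>>> move_arm(twist=[[0,0,64],[0,0,64],[0,0,64],[0,0,64],[0,0,64],[0,0,64],[0,0,64],[0,0,64],[0,0,64],[0,0,64]], slide=[[25,43,0],[25,43,0],[25,43,0],[25,43,0],[25,43,0],[25,43,0],[25,43,0],[25,43,0],[25,43,0],[25,43,0]], grip=[0.5,0.5,0.5,0.5,0.5,0.5,0.5,0.5,0.5,0.5], squeeze=25)

```text
clock: 2.1
tcp_pos: [480.2, -202.7, 241.1]
eef_rot: [-3.141, 0.0, -1.677]
force: [2.1, -0.2, -0.2]
finger_gap: 44.0
grip_force: 0.0
```

```bash
python3 -c "
from h import *
print(onplane('scene',[[214.7,211.4]],55),onplane('top',[[314,237.3]],55))
t=np.radians(-6.2);c=np.array([587.5,-20]);print([c+np.array([-np.sin(t),np.cos(t)])*k for k in(-55,0,52)])"
```

```text
[[438.50277981 -53.70876939  55.        ]] [[435.85332271 -55.164043    55.        ]]
[array([581.56003544, -74.67830302]), array([587.5, -20. ]), array([593.1159665 ,  31.69585013])]
```

>>> move_arm(twist=[[0,0,0],[0,0,0],[0,0,0],[0,0,0],[0,0,0],[0,0,0],[0,0,0],[0,0,0],[0,0,0],[0,0,0]], slide=[[-4.5,43,-10],[-4.5,43,-10],[-4.5,43,-10],[-4.5,43,-10],[-4.5,43,-10],[-4.5,43,-10],[-4.5,43,-10],[-4.5,43,-10],[-4.5,43,-10],[-4.5,43,-10]], grip=[0.5,0.5,0.5,0.5,0.5,0.5,0.5,0.5,0.5,0.5])

```text
clock: 3.1
tcp_pos: [434.0, 229.3, 139.6]
eef_rot: [3.142, -0.0, -1.674]
force: [-0.5, -0.5, -0.0]
finger_gap: 43.6
grip_force: 0.0
```

>>> move_arm(twist=[[0,0,0],[0,0,0],[0,0,0],[0,0,0],[0,0,0],[0,0,0]], slide=[[0,0,-1],[0,0,-3],[0,0,-5],[0,0,-6.5],[0,0,-7],[0,0,-7]], grip=[0.5,0.5,0.5,0.5,0.5,0.5])

```text
clock: 3.7
tcp_pos: [434.3, 224.0, 70.0]
eef_rot: [3.141, -0.001, -1.679]
force: [0.6, -0.2, 0.3]
finger_gap: 43.6
grip_force: 0.0
```

```bash
python3 - <<'E'
from h import *
a=[]
for n,(x0,y0) in (("scene",(265,95)),("top",(165,190))):
    im,d=optics.get_image(n); a.append(cv2.resize(im[y0:y0+100,x0:x0+80,::-1],None,fx=5,fy=5,interpolation=2))
cv2.imwrite("pics/g1.png",np.hstack(a)); print(bot.read_state()["tcp_pos"])
E
```

```text
[434.83157685 224.9784147   71.12371048]
```

View pics/g1.png

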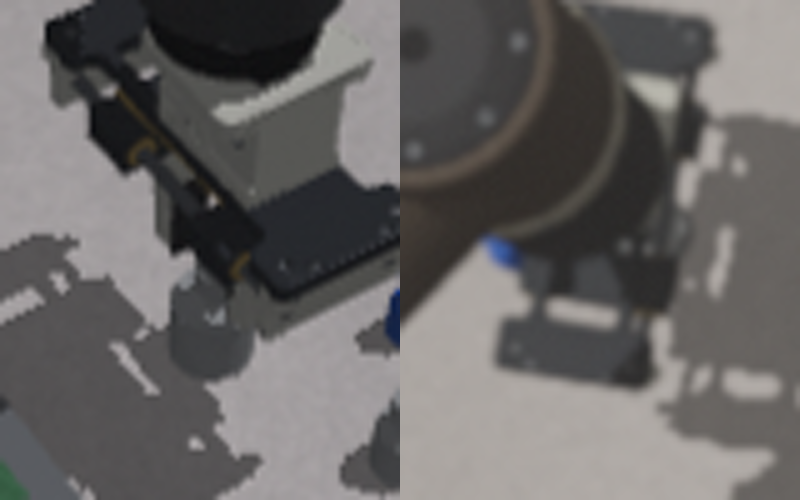

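The left crop shows the fingers straddling the large weight's knob, at scene pixel (306,158). The alignment is good, so I'll lower and close.

>>> move_arm(twist=[[0,0,0],[0,0,0],[0,0,0],[0,0,0],[0,0,0],[0,0,0],[0,0,0],[0,0,0],[0,0,0]], slide=[[0,0,-0.6],[0,0,-1.2],[0,0,-1.2],[0,0,-1.2],[0,0,-1.2],[0,0,-1.2],[0,0,-1.2],[0,0,-1.2],[0,0,-1.2]], grip=[0.5,0.5,0.5,0.8,1,1,1,1,1], squeeze=30)

```text
clock: 4.7
tcp_pos: [434.2, 225.2, 58.7]
eef_rot: [3.141, 0.0, -1.678]
force: [-3.0, 0.8, 3.1]
finger_gap: 20.7
grip_force: 30.0
```

>>> move_arm(twist=[[0,0,0],[0,0,0],[0,0,0],[0,0,0],[0,0,0],[0,0,0],[0,0,0],[0,0,0],[0,0,0],[0,0,0]], slide=[[0,0,1],[0,0,4],[0,0,8],[1,-1.6,11],[3,-5,11],[5.5,-9,11],[8,-13,11],[10.5,-17,11],[13,-21,11],[15,-24,11]], grip=[1,1,1,1,1,1,1,1,1,1])

```text
clock: 5.7
tcp_pos: [584.8, -17.4, 168.4]
eef_rot: [3.141, -0.0, -1.679]
force: [0.7, 1.5, -5.3]
finger_gap: 20.8
grip_force: 30.0
```

>>> move_arm(twist=[[0,0,0],[0,0,0],[0,0,0],[0,0,0],[0,0,0],[0,0,0],[0,0,0]], slide=[[0.3,-0.5,0],[0.3,-0.5,0],[0.3,-0.5,-1],[0.3,-0.5,-2],[0.3,-0.5,-3],[0.3,-0.5,-3],[0.3,-0.5,-3]], grip=[1,1,1,1,1,1,1])

```text
clock: 6.4
tcp_pos: [587.1, -19.3, 138.2]
eef_rot: [3.141, -0.0, -1.677]
force: [0.1, 0.6, -4.8]
finger_gap: 20.6
grip_force: 30.0
```

```bash
python3 - <<'E'
from h import *
im,d=optics.get_image("scene"); cv2.imwrite("pics/p1.png",cv2.resize(im[150:300,180:360,::-1],None,fx=4,fy=4,interpolation=2)); print(bot.read_state())
E
```

```text
{'clock': 6.45, 'qpos': array([ 2.99515227e-01,  3.02227247e-01, -3.20686163e-01,  2.28891864e-04,
       -9.47831915e-01, -4.05781496e-01]), 'qd': array([-0.00394755, -0.0071333 ,  0.00946314,  0.00096991, -0.00092409,
        0.00030928]), 'tau': array([ 4.34900494e-02, -5.19270122e+01,  2.66516769e+01,  6.68798715e+00,
       -2.91912805e-02, -2.88663752e-03]), 'tcp_pos': array([587.51120984, -19.3812015 , 138.66167188]), 'eef_rot': array([-3.14147242e+00, -1.50678620e-04, -1.67692906e+00]), 'force': array([ 0.50855158, -0.30074167, -4.76282278]), 'moment': array([ 0.00962161,  0.06064812, -0.00968378]), 'grip_force': 29.999152421951294, 'finger_gap': 20.814218745047445}
```

View pics/p1.png

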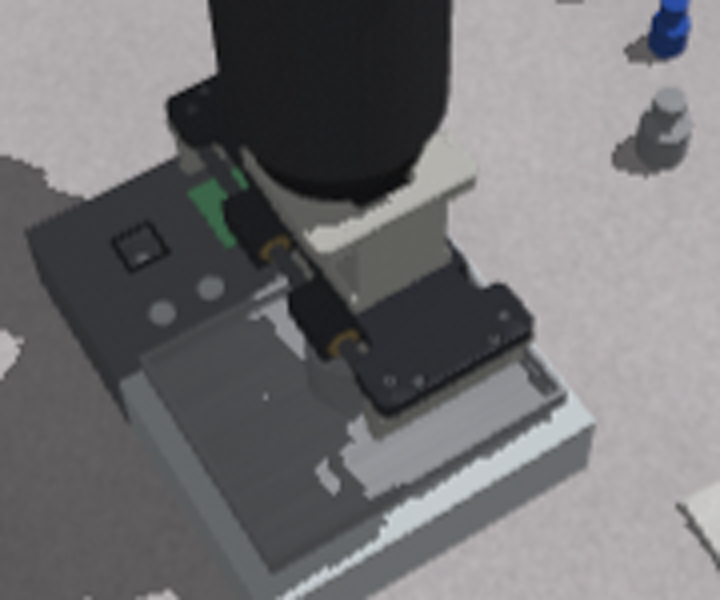

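The large weight hangs upright over the middle of the tray, at crop (335,380). The force of about -4.8 N matches its 500 g, so I'll set it down slowly.

>>> move_arm(twist=[[0,0,0],[0,0,0],[0,0,0],[0,0,0],[0,0,0],[0,0,0],[0,0,0]], slide=[[0,0,-0.3],[0,0,-0.6],[0,0,-0.8],[0,0,-0.9],[0,0,-0.95],[0,0,-1],[0,0,-1]], grip=[1,1,1,1,1,1,1])

```text
clock: 7.15
tcp_pos: [587.5, -20.0, 128.9]
eef_rot: [-3.141, -0.0, -1.678]
force: [-0.4, -1.4, -1.6]
finger_gap: 20.8
grip_force: 30.0
```

>>> move_arm(twist=[[0,0,0],[0,0,0],[0,0,0],[0,0,0],[0,0,0],[0,0,0],[0,0,0],[0,0,0],[0,0,0]], slide=[[0,0,-0.03],[0,0,-0.03],[0,0,-0.03],[0,0,-0.03],[0,0,0.5],[0,0,2],[0,0,4],[0,0,6],[0,0,6]], grip=[1,0.5,0.5,0.5,0.5,0.5,0.5,0.5,0.5])

```text
clock: 8.05
tcp_pos: [589.3, -19.6, 192.1]
eef_rot: [-3.136, 0.001, -1.677]
force: [-0.6, -0.2, 0.2]
finger_gap: 43.9
grip_force: 0.0
```

>>> move_arm(twist=[[0,0,0],[0,0,0],[0,0,0],[0,0,0],[0,0,0],[0,0,0],[0,0,0],[0,0,0],[0,0,0],[0,0,0]], slide=[[-0.8,5,0],[-1.5,10,0],[-2.2,15,0],[-3,20,0],[-4.1,25,-3],[-4.1,27,-7],[-4.1,27,-10],[-4.1,27,-12],[-4.1,27,-12],[-4.1,27,-12]], grip=[0.5,0.5,0.5,0.5,0.5,0.5,0.5,0.5,0.5,0.5])

```text
clock: 9.05
tcp_pos: [546.6, 250.2, 68.9]
eef_rot: [3.142, -0.001, -1.677]
force: [0.3, -0.6, 0.1]
finger_gap: 43.7
grip_force: 0.0
```

```bash
python3 - <<'E'
from h import *
im,d=optics.get_image("scene"); cv2.imwrite("pics/p2.png",cv2.resize(im[110:300,180:400,::-1],None,fx=3.6,fy=3.15,interpolation=2)); print(bot.read_state()["tcp_pos"])
P=cloud("scene",d)
for (x,y,z) in ((587,-20,134),):
    m=(abs(P[...,2]-z)<4)&(np.hypot(P[...,0]-x,P[...,1]-y)<28); print(m.sum(),P[m].mean(0))
E
```

```text
[547.1554187  250.50588172  69.72700433]
89 [588.76234046 -22.06683618 133.48840087]
```

View pics/p2.png

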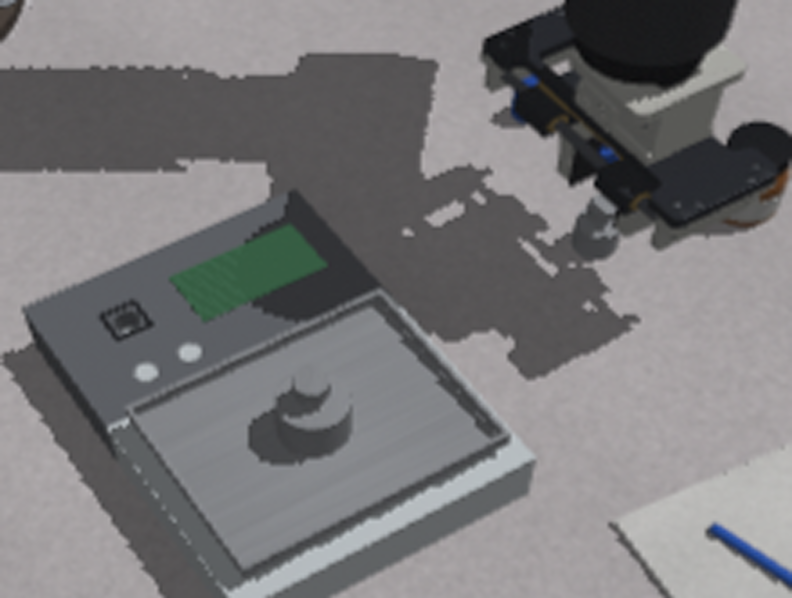

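The large weight stands upright in the tray at crop (312,420), and the medium knob (600,225) sits between the fingers. I'll grasp the medium.

>>> move_arm(twist=[[0,0,0],[0,0,0],[0,0,0],[0,0,0],[0,0,0],[0,0,0],[0,0,0],[0,0,0],[0,0,0]], slide=[[0,0,-1.2],[0,0,-2.1],[0,0,-2.1],[0,0,-2.1],[0,0,-2.1],[0,0,-2.1],[0,0,-2.1],[0,0,-2.1],[0,0,-2.1]], grip=[0.5,0.5,0.5,0.8,1,1,1,1,1], squeeze=25)

```text
clock: 10.0
tcp_pos: [546.7, 250.4, 47.9]
eef_rot: [-3.141, 0.0, -1.678]
force: [0.9, -0.4, 0.9]
finger_gap: 18.8
grip_force: 25.0
```

>>> move_arm(twist=[[0,0,0],[0,0,0],[0,0,0],[0,0,0],[0,0,0],[0,0,0],[0,0,0],[0,0,0],[0,0,0],[0,0,0]], slide=[[0,0,1],[0,0,4],[0,0,8],[0.2,-1,11],[1,-5,11],[2,-9.5,11],[3,-14,11],[4,-18.5,11],[4.6,-21.8,11],[4.6,-21.8,11]], grip=[1,1,1,1,1,1,1,1,1,1])

```text
clock: 11.0
tcp_pos: [592.1, 28.5, 157.7]
eef_rot: [3.141, -0.001, -1.682]
force: [0.3, 1.1, -2.4]
finger_gap: 19.2
grip_force: 25.0
```

>>> move_arm(twist=[[0,0,0],[0,0,0],[0,0,0],[0,0,0],[0,0,0],[0,0,0],[0,0,0],[0,0,0],[0,0,0]], slide=[[0,0,0],[0,0,-1],[0,0,-2],[0,0,-3],[0,0,-3.5],[0,0,-3.8],[0,0,-3.9],[0,0,-3.95],[0,0,-3.95]], grip=[1,1,1,1,1,1,1,1,1])

```text
clock: 11.9
tcp_pos: [592.6, 32.2, 118.3]
eef_rot: [-3.141, 0.0, -1.678]
force: [-0.0, -0.1, -1.5]
finger_gap: 19.1
grip_force: 25.0
```

>>> move_arm(twist=[[0,0,0],[0,0,0]], slide=[[0,0,-0.05],[0,0,-0.05]], grip=[1,1])

```text
clock: 12.1
tcp_pos: [592.7, 32.2, 117.9]
eef_rot: [-3.141, 0.0, -1.678]
force: [0.5, 0.6, -1.3]
finger_gap: 19.1
grip_force: 25.0
```

>>> move_arm(twist=[[0,0,0],[0,0,0],[0,0,0],[0,0,0],[0,0,0],[0,0,0],[0,0,0],[0,0,0],[0,0,0]], slide=[[0,0,-0.05],[0,0,-0.05],[0,0,-0.05],[0,0,-0.05],[0,0,0.5],[0,0,2],[0,0,4],[0,0,6],[0,0,6]], grip=[1,0.5,0.5,0.5,0.5,0.5,0.5,0.5,0.5])

```text
clock: 13.0
tcp_pos: [594.1, 32.5, 181.0]
eef_rot: [-3.137, 0.002, -1.677]
force: [-0.0, 0.5, -0.0]
finger_gap: 44.2
grip_force: 0.0
```

>>> move_arm(twist=[[0,0,0],[0,0,0],[0,0,0],[0,0,0],[0,0,0],[0,0,0],[0,0,0],[0,0,0],[0,0,0],[0,0,0]], slide=[[-2,4.4,0],[-4,8.8,0],[-6,13.2,0],[-8,17.6,0],[-10,22,0],[-12,26.4,-2],[-14,30.8,-5],[-15.1,33.9,-8],[-15.1,33.9,-11],[-15.1,33.9,-11]], grip=[0.5,0.5,0.5,0.5,0.5,0.5,0.5,0.5,0.5,0.5])

```text
clock: 14.0
tcp_pos: [438.8, 369.7, 63.3]
eef_rot: [3.137, -0.007, -1.677]
force: [-0.6, -0.6, 0.3]
finger_gap: 44.0
grip_force: 0.0
```

```bash
python3 - <<'E'
from h import *
im,d=optics.get_image("scene"); cv2.imwrite("pics/p3.png",cv2.resize(im[90:290,190:400,::-1],None,fx=3.6,fy=3,interpolation=2)); print(bot.read_state()["tcp_pos"])
P=cloud("scene",d)
for (x,y,z) in ((587,-20,134),(593,32,122)):
    m=(abs(P[...,2]-z)<4)&(np.hypot(P[...,0]-x,P[...,1]-y)<28); print(m.sum(),P[m].mean(0))
E
```

```text
[440.17128689 370.06021676  65.73819343]
87 [588.44877774 -22.0371505  133.68376388]
69 [594.26540004  31.15573045 121.33140597]
```

View pics/p3.png

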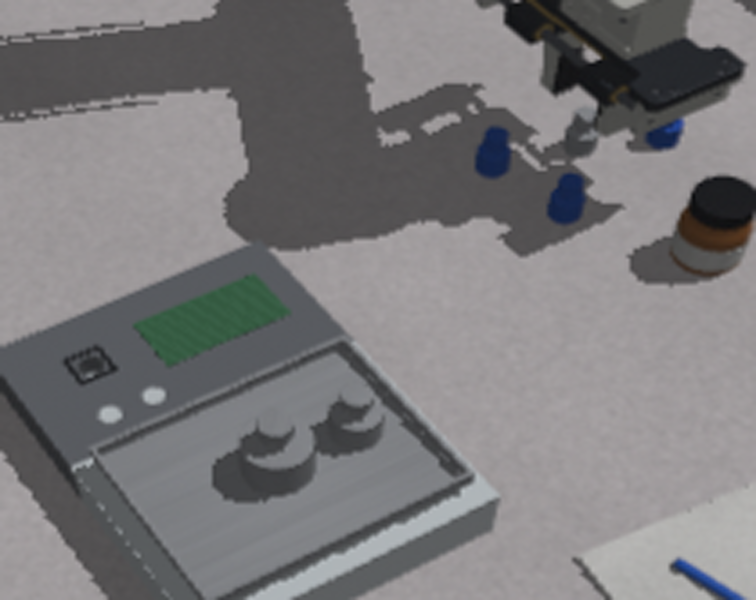

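The large and medium weights stand upright in the tray, at crop (278,465) and (355,420). The grey small one (580,130) is between the fingers, with the blue ones clear, so I'll grasp it.

>>> move_arm(twist=[[0,0,0],[0,0,0],[0,0,0],[0,0,0],[0,0,0],[0,0,0],[0,0,0],[0,0,0],[0,0,0]], slide=[[0,0,-0.6],[0,0,-1.6],[0,0,-2.6],[0,0,-2.6],[0,0,-2.6],[0,0,-2.6],[0,0,-2.6],[0,0,-2.6],[0,0,-2.6]], grip=[0.5,0.5,0.5,0.5,0.8,1,1,1,1], squeeze=20)

```text
clock: 14.95
tcp_pos: [441.5, 371.4, 41.9]
eef_rot: [-3.141, 0.0, -1.678]
force: [0.3, 0.9, 1.1]
finger_gap: 17.1
grip_force: 20.0
```

>>> move_arm(twist=[[0,0,0],[0,0,0],[0,0,0],[0,0,0],[0,0,0],[0,0,0],[0,0,0],[0,0,0],[0,0,0],[0,0,0]], slide=[[0,0,1],[0,0,4],[0,0,8],[0,0,12],[0.2,-1,15.5],[1.4,-4.4,15.5],[2.8,-8.8,15.5],[4.2,-13.3,15.5],[5.6,-17.7,15.5],[7,-22,15.5]], grip=[1,1,1,1,1,1,1,1,1,1])

```text
clock: 15.95
tcp_pos: [511.4, 149.4, 197.5]
eef_rot: [-3.141, 0.001, -1.677]
force: [0.9, 0.1, -1.1]
finger_gap: 17.2
grip_force: 20.0
```

>>> move_arm(twist=[[0,0,0],[0,0,0],[0,0,0],[0,0,0],[0,0,0],[0,0,0],[0,0,0],[0,0,0],[0,0,0],[0,0,0]], slide=[[1.4,-4.4,0],[2.8,-8.8,0],[4.2,-13.3,0],[5.6,-17.7,0],[7,-22.2,0],[7,-22.3,0],[7,-22.3,0],[7,-22.3,-3],[7,-22.3,-5],[7,-22.3,-5]], grip=[1,1,1,1,1,1,1,1,1,1])

```text
clock: 16.95
tcp_pos: [579.2, -70.7, 144.3]
eef_rot: [3.137, -0.001, -1.677]
force: [0.0, -0.3, -0.3]
finger_gap: 17.1
grip_force: 20.0
```

>>> move_arm(twist=[[0,0,0],[0,0,0],[0,0,0],[0,0,0],[0,0,0],[0,0,0],[0,0,0]], slide=[[0,0,-1],[0,0,-2],[0,0,-2.8],[0,0,-3.2],[0,0,-3.35],[0,0,-3.45],[0,0,-3.45]], grip=[1,1,1,1,1,1,1])

```text
clock: 17.65
tcp_pos: [581.6, -71.9, 112.2]
eef_rot: [-3.141, 0.0, -1.678]
force: [-0.1, 0.8, -1.2]
finger_gap: 17.1
grip_force: 20.0
```

>>> move_arm(twist=[[0,0,0],[0,0,0],[0,0,0],[0,0,0],[0,0,0],[0,0,0],[0,0,0],[0,0,0],[0,0,0],[0,0,0]], slide=[[0,0,-0.04],[0,0,-0.07],[0,0,-0.07],[0,0,-0.07],[0,0,-0.07],[0,0,0.5],[0,0,2],[0,0,5],[0,0,9],[0,0,9]], grip=[1,1,0.5,0.5,0.5,0.5,0.5,0.5,0.5,0.5])

```text
clock: 18.65
tcp_pos: [584.6, -71.9, 208.3]
eef_rot: [-3.132, 0.001, -1.677]
force: [0.5, -0.5, -0.2]
finger_gap: 43.4
grip_force: 0.0
```

>>> move_arm(twist=[[0,0,0],[0,0,0],[0,0,0],[0,0,0],[0,0,0],[0,0,0],[0,0,0],[0,0,0],[0,0,0]], slide=[[-3,-3.5,0],[-6,-7,0],[-9,-10.5,0],[-12,-14,0],[-15,-17.5,0],[-18,-21,0],[-20,-23.3,-2],[-20,-23.3,-4],[-20,-23.3,-4]], grip=[0.5,0.5,0.5,0.5,0.5,0.5,0.5,0.5,0.5])

```text
clock: 19.55
tcp_pos: [379.3, -304.9, 160.4]
eef_rot: [3.138, 0.001, -1.68]
force: [-0.0, 0.9, 1.1]
finger_gap: 44.1
grip_force: 0.0
```

```bash
python3 - <<'E'
from h import *
im,d=optics.get_image("scene"); cv2.imwrite("pics/p4.png",cv2.resize(np.hstack([im[160:320,60:180,::-1],im[160:320,180:340,::-1]]),None,fx=2.85,fy=3.5,interpolation=2)); print(bot.read_state()["tcp_pos"])
P=cloud("scene",d)
for (x,y,z) in ((587,-20,134),(593,32,122),(582,-72,114)):
    m=(abs(P[...,2]-z)<4)&(np.hypot(P[...,0]-x,P[...,1]-y)<28); print(m.sum(),P[m].mean(0))
E
```

```text
[ 380.59806976 -304.96474081  161.76560468]
88 [588.73299176 -22.14727212 133.61155603]
70 [593.99091611  31.0542718  121.2461704 ]
61 [582.60443947 -72.42865182 113.6742594 ]
```

View pics/p4.png

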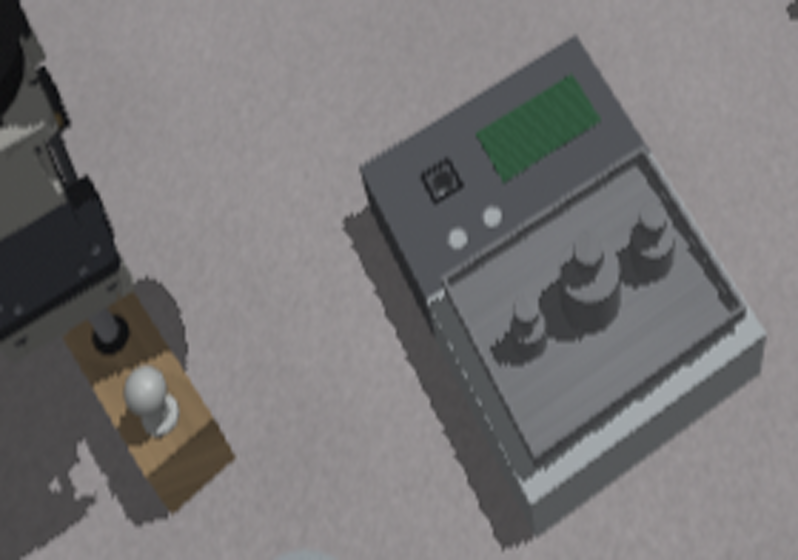

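All three weights stand upright in the tray, at (523,335), (590,285) and (650,245). The stylus (110,333) is in the stand, below the gripper. I'll descend and grip the handle.

>>> move_arm(twist=[[0,0,0],[0,0,0],[0,0,0],[0,0,0],[0,0,0],[0,0,0],[0,0,0],[0,0,0],[0,0,0],[0,0,0]], slide=[[0,0,-1.5],[0,0,-3],[0,0,-4.5],[0,0,-6],[0,0,-6.2],[0,0,-6.2],[0,0,-6.2],[0,0,-6.2],[0,0,-6.2],[0,0,-6.2]], grip=[0.5,0.5,0.5,0.5,0.5,0.7,0.9,1,1,1], squeeze=40)

```text
clock: 20.6
tcp_pos: [381.7, -304.9, 100.6]
eef_rot: [-3.141, -0.0, -1.678]
force: [-0.4, 1.8, 3.4]
finger_gap: 13.4
grip_force: 40.0
```

```bash
python3 - <<'E'
from h import *
im,d=optics.get_image("scene"); s=bot.read_state();print(s["tcp_pos"],s["force"],s["moment"],s["finger_gap"],s["grip_force"])
E
```

```text
[ 381.68134714 -304.91920543  100.59513279] [-0.84911846  1.51792792  4.14443491] [0.50815074 0.24653792 0.0231858 ] 13.402718510593386 39.99883711338043
```

>>> move_arm(twist=[[0,0,0],[0,0,0],[0,0,0],[0,0,0],[0,0,0],[0,0,0]], slide=[[0,0,1],[0,0,3],[0,0,6],[0,0,9],[0,0,10],[0,0,10]], grip=[1,1,1,1,1,1])

```text
clock: 21.25
tcp_pos: [382.2, -305.1, 202.0]
eef_rot: [-3.138, -0.001, -1.678]
force: [0.4, 0.4, -1.3]
finger_gap: 13.3
grip_force: 40.0
```

>>> move_arm(twist=[[0,0,0],[0,0,0],[0,0,0],[0,0,0],[0,0,0],[0,0,0],[0,0,0],[0,0,0]], slide=[[0.8,4,0],[1.6,8,0],[2.4,12,0],[3.2,16,0],[4,20,0],[5.5,25,0],[5.5,25,0],[5.5,25,0]], grip=[1,1,1,1,1,1,1,1])

```text
clock: 22.05
tcp_pos: [435.9, -53.7, 198.9]
eef_rot: [3.139, -0.001, -1.675]
force: [-0.2, -0.9, -0.7]
finger_gap: 13.1
grip_force: 40.0
```

```bash
python3 - <<'E'
from h import *
a=[]
for n,(x0,y0) in (("scene",(170,125)),("top",(275,185))):
    im,d=optics.get_image(n);np.save(n+"_d2",d);np.save(n+"_i2",im)
    a.append(cv2.resize(im[y0:y0+120,x0:x0+80,::-1],None,fx=5,fy=5,interpolation=2))
    P=cloud(n,d); x,y,z=bot.read_state()["tcp_pos"]
    for lo,hi in((117,131),(109,116),(68,78),(78,88),(88,98),(98,108)):
        m=(P[...,2]>lo)&(P[...,2]<hi)&(np.hypot(P[...,0]-x,P[...,1]-y)<25); print(n,lo,m.sum(),P[m].mean(0).round(1) if m.any() else 0)
s=bot.read_state();print(s["tcp_pos"],s["force"],s["moment"],s["finger_gap"])
cv2.imwrite("pics/g5.png",np.hstack(a))
E
```

```text
scene 117 8 [438.3 -56.5 123.7]
scene 109 2 [437.3 -53.2 115.1]
scene 68 0 0
scene 78 0 0
scene 88 0 0
scene 98 0 0
top 117 0 0
top 109 0 0
top 68 0 0
top 78 0 0
top 88 0 0
top 98 0 0
[435.58251609 -55.29247047 199.15946749] [ 0.42505651 -0.44728597 -0.30014905] [ 0.02470797  0.08050414 -0.00580317] 13.410540518902792
```

View pics/g5.png

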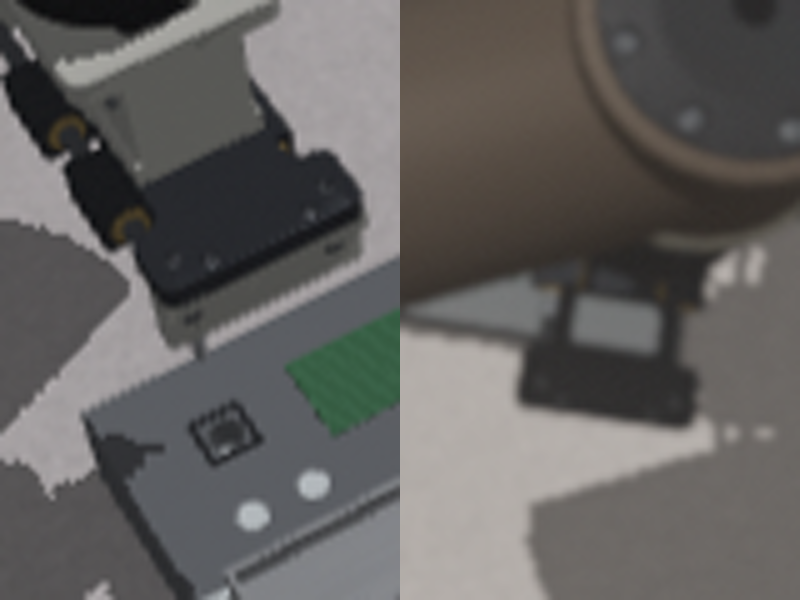

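The gripper holds the stylus upright: its tip shows at left-crop (200,350) above the panel, with the aperture at (227,433). I'll refine both in numbers.

```bash
python3 - <<'E'
from h import *
for n,(u,v),f in(("scene",(215,211),"_i"),("scene",(215,211),"_i2"),("top",(314,237),"_i")):
    g=np.load(n+f+".npy").min(-1); r=9; w=g[v-r:v+r+1,u-r:u+r+1].astype(float)
    bg=np.median(w); 
    for k in(.6,.7,.8):
        m=(w<bg*k).astype(np.uint8); nn,lab,st,c=cv2.connectedComponentsWithStats(m,connectivity=8)
        i=1+np.argmax(st[1:,4]); ys,xs=np.nonzero(lab==i); R=cv2.minAreaRect(np.stack([xs,ys],1).astype(np.float32))
        c=np.array(R[0])+[u-r,v-r]; print(n,f,k,len(xs),c.round(1),np.round(R[1],1),onplane(n,c,55).round(1))
im=np.load("scene_i2.npy").astype(int).mean(-1); d=np.load("scene_d2.npy");print(im[186:200,204:217].round().astype(int)); print(d[186:200,204:217].round().astype(int))
E
```

```text
scene _i 0.6 28 [214.3 211.1] [ 9.4 11.2] [[437.3 -54.   55. ]]
scene _i 0.7 85 [214.8 211.1] [ 9.8 12.1] [[438.  -53.1  55. ]]
scene _i 0.8 105 [214.7 211.4] [10.3 12.5] [[438.5 -53.7  55. ]]
scene _i2 0.6 29 [214.3 211.1] [ 9.4 11.2] [[437.3 -54.   55. ]]
scene _i2 0.7 83 [214.8 211.1] [ 9.8 12.1] [[438.  -53.1  55. ]]
scene _i2 0.8 104 [214.6 211.2] [ 9.8 12.5] [[437.9 -53.6  55. ]]Traceback (most recent call last):
  File "<stdin>", line 7, in <module>
    return _wrapfunc(a, 'argmax', axis=axis, out=out, **kwds)
    return bound(*args, **kwds)
ValueError: attempt to get argmax of an empty sequence
```

>>> move_arm(twist=[[0,0,0],[0,0,0],[0,0,0],[0,0,0],[0,0,0]], slide=[[0,0.2,-1.5],[0,0.2,-3],[0,0.2,-4.5],[0,0.2,-4.8],[0,0.2,-4.8]], grip=[1,1,1,1,1])

```text
clock: 22.65
tcp_pos: [435.8, -54.0, 151.6]
eef_rot: [3.14, -0.001, -1.68]
force: [-0.2, -0.6, -0.8]
finger_gap: 13.3
grip_force: 40.0
```

```bash
python3 - <<'E'
from h import *
im,d=optics.get_image("scene"); s=bot.read_state();print(s["tcp_pos"],s["force"])
np.save("scene_i3",im);np.save("scene_d3",d)
P=cloud("scene",d);x,y,z=s["tcp_pos"]
for lo,hi in((60,67),(67,74),(74,81),(81,88),(88,95),(95,120)):
    m=(P[...,2]>lo)&(P[...,2]<hi)&(np.hypot(P[...,0]-x,P[...,1]-y)<12); v,u=np.nonzero(m); print(lo,m.sum(),P[m].mean(0).round(1) if m.any() else 0,u.mean(),v.max() if m.any() else 0)
print(P[203:216,206:220,2].round().astype(int)); print(im.mean(-1)[200:218,206:222].round().astype(int))
E
```

```text
[436.30204944 -53.66288054 152.26134221] [0.04230025 0.21279147 0.14895121]
60 1 [435.8 -57.5  65.2] 212.0 209
67 3 [438.1 -56.6  69.7] 212.66666666666666 209
74 0 0 nan 0
81 0 0 nan 0
88 0 0 nan 0
95 0 0 nan 0
[[233 234 232 231 227 228 218 217 215 213 213 212 208 208]
 [229 231 232 228 217 217 215 214 209 208 209 207 208 205]
 [218 229 217 214 215 214 211 211 210 208 205 206  55  54]
 [218 215 214 213 213 211 205 207 207 205  57  53  55  53]
 [211 213 213 211 209 206 209 205  57  56  55  55  56  55]
 [206 211 210 206 206 206  73  69  54  54  55  52  56  56]
 [ 53 208 205 204  55  57  65  68  54  52  52  53  54  55]
 [ 55  55  59  57  55  56  53  53  51  44  49  50  55  53]
 [ 58  56  55  54  57  55  53  49  46  46  45  44  50  55]
 [ 54  55  56  56  56  55  46  44  41  42  43  42  45  54]
 [ 55  55  58  56  57  52  44  41  38  37  39  34  53  54]
 [ 52  55  55  56  55  54  42  35  37  38  36  36  56  55]
 [ 53  53  53  56  56  56  56  57  51  54  55  59  55  54]]
[[ 24  24  23  25  25  27  40  53  65  79  79  79  81  79  79  79]
 [ 36  29  24  32  39  53  65  78  79  79  79  79  78 
[... 469 characters left out ...]
 60  87  95]
 [ 93  78  68  57  59  75  76  70  61  59  53  66  57  45  63  95]
 [ 82  63  40  60  61  87  73  52  48  49  49  53  62  70  43  88]
 [ 51  44  30  49  53  70  58  49  49  48  49  49  61  84  43  61]
 [ 52  51  40  28  45  63  60  54  50  48  49  49  61  87  58  35]
 [ 52  54  68  43  44  77  66  58  59  69  68  57  65  79  53  45]
 [ 54  73  93  72  46  57  80  73 101 110  83  61  49  47  63  76]
 [ 59  96  95  93  72  43  85  92 118 112  45  47  64  79  96  95]
 [ 60  95  95  95  90  43  59  79  53  48  63  78  95  95  95  95]
 [ 74  95  95  95  93  72  44  47  63  79  96  95  95  95  95  95]]<stdin>:6: RuntimeWarning: Mean of empty slice.
  ret = ret.dtype.type(ret / rcount)
```

```bash
python3 - <<'E'
from h import *
for uv in([212.5,208.5],[212.5,209],[212.7,208.8],[212.5,209.5]): print(uv,onplane("scene",uv,66.6).round(1))
print(onplane("scene",[214.7,211.2],55))
# hole: depth-lowered pixels, mouth outline via fit
E
```

```text
[212.5, 208.5] [[436.3 -56.3  66.6]]
[212.5, 209] [[437.4 -57.   66.6]]
[212.7, 208.8] [[437.2 -56.4  66.6]]
[212.5, 209.5] [[438.5 -57.8  66.6]]
[[438.06115889 -53.4091657   55.        ]]
```

>>> move_arm(twist=[[0,0,0],[0,0,0],[0,0,0],[0,0,0],[0,0,0],[0,0,0],[0,0,0],[0,0,0]], slide=[[0.08,0.25,0],[0.08,0.25,0],[0.08,0.25,-0.6],[0.08,0.25,-1.2],[0.08,0.25,-1.8],[0.08,0.25,-2.4],[0.08,0.25,-2.4],[0.08,0.25,-2.4]], grip=[1,1,1,1,1,1,1,1])

```text
clock: 23.5
tcp_pos: [437.1, -50.3, 127.8]
eef_rot: [3.141, -0.0, -1.678]
force: [-0.4, -0.0, -0.7]
finger_gap: 13.4
grip_force: 40.0
```

The tip is in the hole without contact, so I'll press gradually.

>>> move_arm(twist=[[0,0,0],[0,0,0],[0,0,0],[0,0,0],[0,0,0]], slide=[[0,0,-0.3],[0,0,-0.6],[0,0,-0.8],[0,0,-0.8],[0,0,-0.8]], grip=[1,1,1,1,1])

```text
clock: 24.0
tcp_pos: [437.4, -50.2, 120.2]
eef_rot: [-3.141, 0.0, -1.678]
force: [0.7, -0.3, 1.5]
finger_gap: 12.9
grip_force: 40.0
```

>>> move_arm(twist=[[0,0,0],[0,0,0],[0,0,0],[0,0,0]], slide=[[0,0,-0.15],[0,0,-0.25],[0,0,-0.25],[0,0,-0.25]], grip=[1,1,1,1])

```text
clock: 24.4
tcp_pos: [437.4, -50.3, 117.7]
eef_rot: [-3.141, 0.0, -1.678]
force: [-0.5, 0.1, 3.1]
finger_gap: 13.2
grip_force: 40.0
```

>>> move_arm(twist=[[0,0,0],[0,0,0],[0,0,0],[0,0,0],[0,0,0]], slide=[[0,0,-0.1],[0,0,-0.2],[0,0,-0.2],[0,0,-0.2],[0,0,-0.2]], grip=[1,1,1,1,1])

```text
clock: 24.9
tcp_pos: [437.4, -50.3, 115.7]
eef_rot: [-3.141, 0.0, -1.678]
force: [1.0, 0.7, 4.1]
finger_gap: 13.1
grip_force: 40.0
```

```bash
python3 - <<'E'
from h import *
F=[]
for k in range(6):
    im,d=optics.get_image("scene"); s=bot.read_state(); F.append(s["force"])
print(np.mean(F,0),s["tcp_pos"],s["moment"],s["finger_gap"])
P=cloud("scene",d)
for (x,y,z) in ((587,-20,134),(593,32,122),(582,-72,114),(455,-299,109),(588,343,75),(604,-292,16)):
    m=(abs(P[...,2]-z)<4)&(np.hypot(P[...,0]-x,P[...,1]-y)<28); print(m.sum(),P[m].mean(0).round(1))
E
```

```text
[1.08903634 0.6126348  3.99032085] [437.34663816 -50.26819608 115.63206168] [ 0.06021934 -0.39420895 -0.02223328] 13.202004281187964
88 [588.6 -22.  133.6]
68 [594.   30.9 121.6]
62 [582.6 -72.7 113.7]
64 [ 453.7 -303.1  107.3]
187 [585.  351.6  74.5]
621 [ 604.3 -292.4   16.2]
```

The force rose along the spring's slope to about 4.4 N at the button, which means roughly 6 mm of travel. The weights and bystanders are where they should be, so I'll hand in.

```bash
python3 -c "
from h import *
print(bot.job_done())"
```

```text
the job is handed in; nothing more can be done
None
```

I handed the job in at about 25 s: the three steel weights stand upright in the tray, the stylus is still in the gripper, and the button is held down an estimated 6 mm (worked out from the force, with 4 mm needed); no verdict came back.

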